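# Pin a casting to the fettling bench yoke

### The arm

A 6-joint arm with a two-finger parallel gripper is mounted at the origin on the work surface. World frame = base frame: x ahead of the robot, y to its left, z up, the work surface at z = 0. Lengths are in m, angles in rad, forces in N, time in s.
With the tool pointing down it reaches from about 0.325 to 0.775 m from the base axis. Payload 5.5 kg.
Tool frame: the origin (TCP) lies midway between the tips of the shut fingers; the grasp point (between the pads) lies 19 mm behind it; z points along the fingers, y is the direction in which the jaws open and shut (so a half turn about z gives the same grasp; the last joint's range is limited). The gripper opens to 85 mm and grips with 20 to 120 N. Pads are 22 mm wide; open, the fingers measure 114 mm over their backs; the gripper's body (76 mm by 85 mm) begins 54 mm behind the grasp point. The pads swing forward as they close: fully open they stand 13 mm farther back than shut.
Start: joints at [-1.307, 0.091, 1.231, -0, 1.82, -0.057], TCP at [0.189, -0.569, 0.231] pointing down, gripper open.
Joint ranges: [-2.87, 2.87], [-0.86, 2.18], [0.17, 2.46], [-1.51, 4.65], [0.06, 2.69], [-2.65, 2.65]. Speed limits (rad/s): [2.57, 2.57, 3.01, 3.14, 3.14, 3.14].

### API

Orientations are given as a 3x3 rotation matrix whose columns are the frame's x, y, z axes.
In Python, from plant import r gives the robot as it stands. The module is installed in compiled form; this text tells all that it offers.
- The arm moves only by the tool move_arm, never from a script. Its argument "commands" is a list of rows, each an object with "xyz": the shift along the tool's x, y, z in cm, a list of three; "spin": the turn about the tool's z in degrees. In form: [{"xyz": [dx, dy, dz], "spin": spin}, ...]. A call has 1 to 20 rows; each row is the pose to reach, as a shift and turn from the pose commanded when the call began, along the tool's axes at that moment; what a row does not reach only later rows make up. A row lasts 1/8 s, in which the tool goes at most 62.5 mm and 10.7 degrees, less where a joint would pass 70% of its speed; a pose out of reach is approached as far as the arm can. A call with a gripper value outside its range is refused whole. "grip" is the opening, from -1 (shut) to 1 (fully open), so that 0 is half open, set as the call begins (left out, the last holds). The fingers move at their own pace and stop on an object; the grip force is fixed at half the most. Time passes only in rows, so rows that repeat a pose let the fingers close. It gives the time, the measured TCP pose, the force and the opening at its end, in the units of the state.
- r.observe(): the state, without advancing time (a new reading comes with each control period).
- r.grab_frame(name): name is "scene" or "top" or "wrist"; returns a dict with "img" (400x640x3 uint8, red, green, blue), "fovy" (degrees; the focal length in pixels is half the picture's height over the tangent of half this angle, whatever the lens; pixels are square), "cx", "cy" (the principal point, pixels), "world_from_camera" (4x4, takes a point from camera to world coordinates). Camera axes: x right, y up, looking along -z (the intrinsics and any distortion apply to the point x, -y, -z); pixel columns grow to the right and rows downward; lengths in m; the calibration is good to about 2 mm. The wrist camera is an equidistant fisheye: a pixel r from the principal point sees the ray r / f radians off the axis. A picture is of the moment at which its call begins. There is no depth.
- r.sign_off(): hands the job in, once; it reports no verdict.
The state is a dict: "time_s": time; "joint_positions": joint angles; "qvel": joint speeds; "tau": joint torques, N m; "tool_pos": TCP position; "tcp_rot": TCP orientation; "ft_force": force on the tool from outside, world axes, zero at the start; "torque": the same for the moment, N m; "finger_gap": opening from 0.0 (shut) to 1.0 (fully open).
Only numpy, scipy, OpenCV 4.12 (cv2) and the standard library are available. Lean on these libraries where they do the work, as an engineer would, in place of code of your own. Each camera call takes 0.05 s, during which the arm holds its last target.

### The job

The lug of the raw aluminium casting already sits between the two ears of the bench yoke. Take the long collared pin out of the wooden pin block and pass it down through the upper ear, the casting's eye and the lower ear; lower it all the way in your grip until its collar rests on the upper ear (do not drop it in), then let go. Do not shove the casting about.

Things in the scene. Friction and masses are not known exactly. Their poses are not given: they have to be found in the camera images.
- pin: Long collared steel pin, upright, tip down, 0.4 kg, 131 mm long, round (yaw is free). From the tip up: shank 16 mm across, 75 mm long (last 10 mm tapers to 9); collar 50 mm across, 6 thick; grip knob 26 mm across, 50 tall. Origin on its axis half-way up: 65.5 mm above the tip, 9.5 below the collar's underside, 40.5 below the knob's middle. z along it to the knob.
- pin_block: Dark wooden block, 70 (x) x 260 (y) x 42 mm high, fixed; origin under its centre. Three sockets in a row along y, 90 mm apart, 32 deep, bottoms 10 mm above the bench. They hold, in shuffled order, the long pin, a short pin with the same head (shank only 36 mm, too short to reach the lower ear) and a plain bar without collar or knob.
- yoke_hole (a point): Centre of the 30 mm hole in the upper ear of the dark steel yoke fixed to the bench, at the ear's top face, 112 mm above the bench; z up, x towards the casting. Two level ears 12 mm thick, 54 wide, 26 mm gap between, holes in line; the yoke's post behind is no higher than the ear. Pin home: its origin is 9.5 mm and its tip 75 mm below this point.
- eye (a point): Centre of the 30 mm hole in the casting's lug (16 mm thick), midway between the ears, 87 mm above the bench, within about 3 mm of being in line with their holes. The casting is a round raw aluminium rim, 210 mm across, 110 high, about 4 kg, loose on the bench; its middle lies 165 mm from the eye.
Things that resemble listed ones, but are neither listed nor needed, are in the scene too. What is shaped like the pin but red is not meant.

How it is judged:
On the way:
1. the pin, held in the gripper, is passed down the hole to within 25 mm of home (contact force between the fingers and pin above 0.5 N and horizontal distance between pin and yoke_hole below 0.012 m and z of pin in the frame of yoke_hole below 0.0155 m), for 0.1 s.
At the end, for the whole second after the job is handed in: The long pin stands at rest through both ears and the eye: its axis within 12 mm of the yoke's hole centre and 14 mm of the eye's, its collar within 5 mm of the upper ear's top face, upright within about 10 degrees (horizontal distance between pin and yoke_hole below 0.012 m and horizontal distance between pin and eye below 0.014 m and z of pin in the frame of yoke_hole between -0.0145 and -0.0045 m and angle between pin's own z axis and vertical below 0.17 rad and linear speed of pin below 0.02 m/s); the robot touches nothing.
It fails at once if the casting is shoved: its eye moves more than 15 mm (distance of eye from where it was at the start of the episode above 0.015 m).
It also fails if it takes over 45 s, if anything falls off the work surface, if the arm or the gripper's body presses on something with over 40 N, if the wrist force passes 120 N, or if a joint passes its speed limit or range.

## Working session

There is one attempt and no reset: what is moved stays moved. The work goes in short steps, Python scripts to look and compute and a tool call to move; the robot and the scene stay as the last step left them, time stands still between calls to the robot, and variables do not carry over. Pictures are saved under pics/ and viewed, and the job is handed in when it is done.

Besides the shell and the picture viewer there is one more tool, called after "Emit:" in YAML: its name, and indented under it one key for each argument. move_arm: Moves the arm, as the interface text tells. Its arguments: {"type":"object","properties":{"commands":{"type":"array"},"grip":{"type":"number"}},"required":["commands"]}

```bash
mkdir -p pics; cat > h.py <<'E'
from plant import r
import numpy as np, cv2
def grab(name,tag):
    f=r.grab_frame(name); im=cv2.cvtColor(np.asarray(f["img"]),cv2.COLOR_RGB2BGR)
    cv2.imwrite(f"pics/{tag}.png",im)
    np.savez(f"{tag}.npz",**{k:np.asarray(v) for k,v in f.items()})
    return f
def ld(tag):
    return dict(np.load(f"{tag}.npz"))
def ray(f,u,v,fish=False):
    F=200/np.tan(np.radians(float(f["fovy"]))/2)
    x=(u-float(f["cx"]));y=(v-float(f["cy"]))
    if fish:
        rr=np.hypot(x,y);th=rr/F
        d=np.array([np.sin(th)*x/rr,-np.sin(th)*y/rr,-np.cos(th)]) if rr>0 else np.array([0,0,-1.])
    else: d=np.array([x/F,-y/F,-1.])
    T=np.asarray(f["world_from_camera"]); d=T[:3,:3]@d
    return T[:3,3],d/np.linalg.norm(d)
def onz(f,u,v,z,fish=False):
    o,d=ray(f,u,v,fish); return o+d*(z-o[2])/d[2]
def proj(f,p,fish=False):
    T=np.asarray(f["world_from_camera"]);c=T[:3,:3].T@(np.asarray(p)-T[:3,3])
    F=200/np.tan(np.radians(float(f["fovy"]))/2)
    x,y,z=c[0],-c[1],-c[2]
    if fish:
        h=np.hypot(x,y);th=np.arctan2(h,z);k=F*th/max(h,1e-9);return float(f["cx"])+k*x,float(f["cy"])+k*y
    return float(f["cx"])+F*x/z,float(f["cy"])+F*y/z
def crop(tag,u0,v0,u1,v1,s,out):
    im=cv2.imread(f"pics/{tag}.png")[v0:v1,u0:u1]
    cv2.imwrite(f"pics/{out}.png",cv2.resize(im,None,fx=s,fy=s,interpolation=cv2.INTER_CUBIC))
E
python3 - <<'E'
from h import *
for n in["scene","top","wrist"]:
    f=grab(n,n+"0"); print(n,f["fovy"],f["cx"],f["cy"],[k for k in f],np.round(f["world_from_camera"],3).tolist())
s=r.observe(); print(s)
E
```

```text
scene 47.54475064646288 318.507260386221 198.3587979415095 ['img', 'fovy', 'cx', 'cy', 'world_from_camera'] [[-0.24, -0.616, 0.751, 1.133], [0.971, -0.164, 0.176, 0.181], [0.015, 0.771, 0.637, 0.643], [0.0, 0.0, 0.0, 1.0]]
top 56.44016825019769 318.417483701824 204.2625449740728 ['img', 'fovy', 'cx', 'cy', 'world_from_camera'] [[-0.028, 0.991, -0.132, 0.356], [-0.999, -0.032, -0.033, 0.033], [-0.037, 0.131, 0.991, 0.93], [0.0, 0.0, 0.0, 1.0]]
wrist 65.70646984690485 312.9437306607511 199.75022906247546 ['img', 'fovy', 'cx', 'cy', 'world_from_camera'] [[0.315, 0.907, 0.28, 0.261], [-0.949, 0.302, 0.091, -0.545], [-0.001, -0.294, 0.956, 0.373], [0.0, 0.0, 0.0, 1.0]]
{'time_s': 0.15, 'joint_positions': array([-1.30670894e+00,  9.17111672e-02,  1.23161509e+00,  2.95341658e-05,
        1.81978156e+00, -5.67114511e-02]), 'qvel': array([-0.00039856, -0.00221515, -0.00429383,  0.00056064,  0.0011554 ,
       -0.00243226]), 'tau': array([ 2.70428573e-03, -4.59368706e+01, -4.18527102e+01, -6.09409858e-05,
        9.49510111e-03, -4.86542433e-06]), 'tool_pos': array([ 0.18914199, -0.56919052,  0.2303922 ]), 'tcp_rot': array([[ 9.48981559e-01,  3.15331357e-01, -3.67869923e-04],
       [ 3.15331551e-01, -9.48980427e-01,  1.47010706e-03],
       [ 1.14469499e-04, -1.51110549e-03, -9.99998852e-01]]), 'ft_force': array([-0.49757798, -0.3958439 , -1.00038878]), 'torque': array([ 0.03590093, -0.02907765, -0.02244438]), 'finger_gap': 1.0013114956433997}
```

View pics/scene0.png

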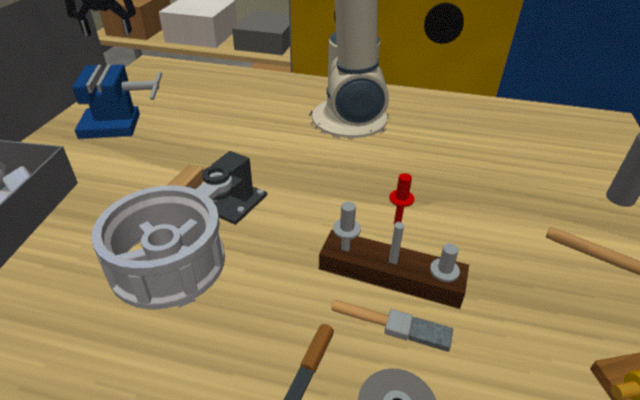

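View pics/top0.png

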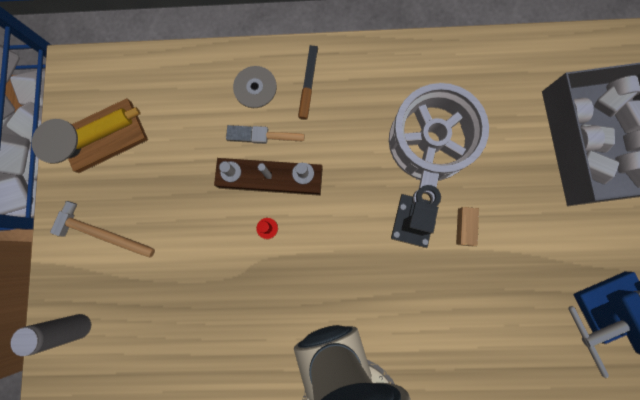

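View pics/wrist0.png

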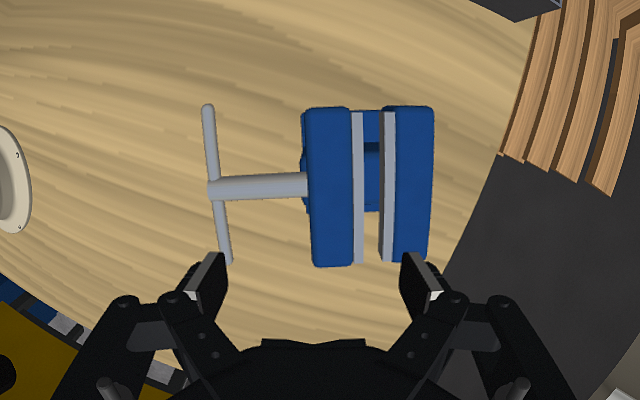

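```bash
python3 - <<'E'
from h import *
crop("scene0",310,165,480,305,4.5,"c_pins")
crop("scene0",170,140,290,230,6,"c_yoke")
crop("top0",205,145,335,245,6,"c_tpins")
crop("top0",380,150,480,250,6,"c_tyoke")
E
```

```text
(no output)
```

View pics/c_pins.png

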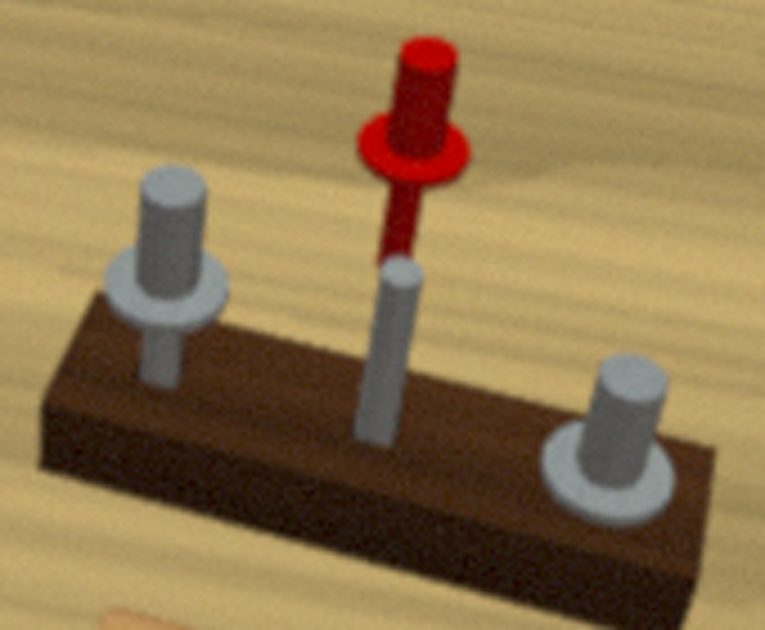

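View pics/c_yoke.png

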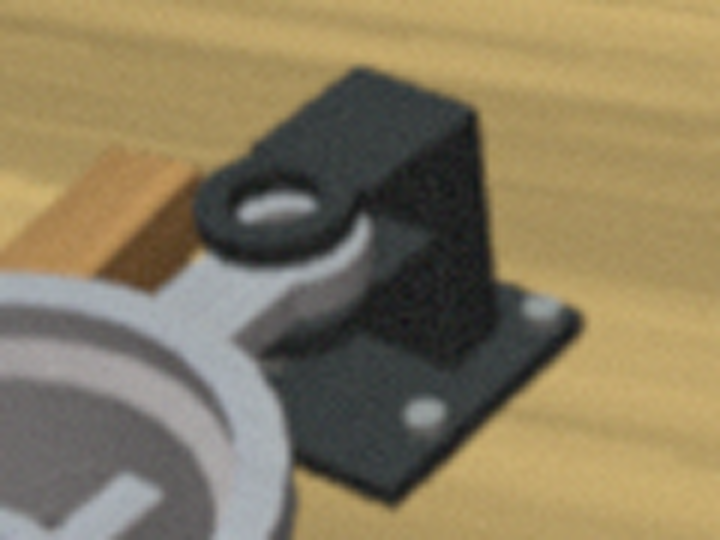

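View pics/c_tpins.png

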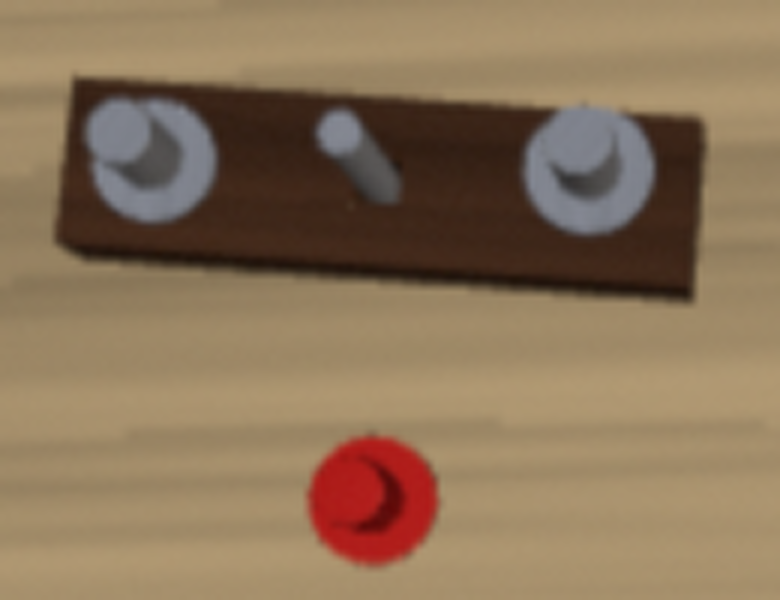

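View pics/c_tyoke.png

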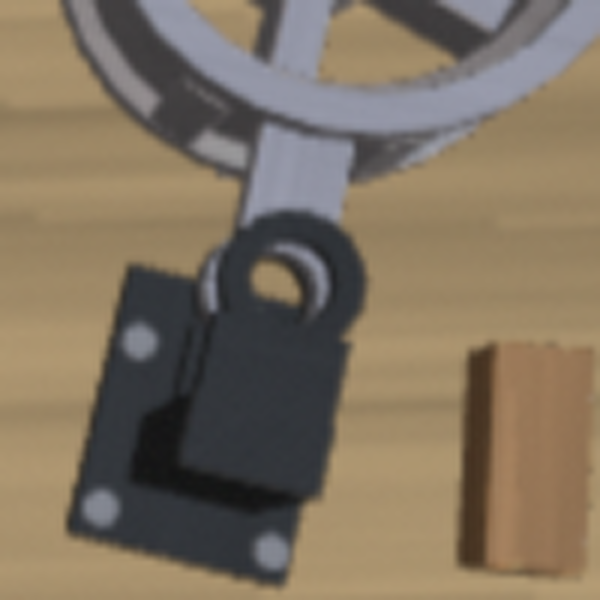

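```bash
python3 - <<'E'
from h import *
s=ld("scene0");t=ld("top0")
def q(n,f,u,v,z): print(n,np.round(onz(f,u,v,z),4))
def tri(a,b):
    (o1,d1),(o2,d2)=ray(s,*a),ray(t,*b)
    A=np.eye(3)*2-np.outer(d1,d1)-np.outer(d2,d2); bb=(np.eye(3)-np.outer(d1,d1))@o1+(np.eye(3)-np.outer(d2,d2))@o2
    print("  tri",np.round(np.linalg.solve(A,bb),4))
q("knob s",s,348.7,206.6,.141);q("knob t",t,301.7,168.5,.141);tri((348.7,206.6),(301.7,168.5))
q("coll s",s,346.9,229.2,.091);q("coll t",t,303.2,173.5,.091);tri((346.9,229.2),(303.2,173.5))
q("hole s",s,216.2,174.5,.112);q("hole t",t,428.3,197.3,.112);tri((216.2,174.5),(428.3,197.3))
# block top edge corners top: 
for c in[(77,80),(703,119),(690,300)]: q("blk",t,205+c[0]/6,145+c[1]/6,.042)
q("shortcoll",t,205+155/6,145+160/6,.052)
for c in[(345,342),(320,497),(180,468)]: q("post",t,380+c[0]/6,150+c[1]/6,.112)
E
```

```text
knob s [0.5495 0.0977 0.141 ]
knob t [0.5406 0.0937 0.141 ]
  tri [0.542  0.0954 0.1343]
coll s [0.5525 0.0979 0.091 ]
coll t [0.5404 0.0943 0.091 ]
  tri [0.5424 0.0958 0.0813]
hole s [ 0.4875 -0.1756  0.112 ]
hole t [ 0.4726 -0.1812  0.112 ]
  tri [ 0.4741 -0.1836  0.101 ]
blk [0.597  0.3082 0.042 ]
blk [0.5711 0.0511 0.042 ]
blk [0.4969 0.0585 0.042 ]
shortcoll [0.5599 0.273  0.052 ]
post [ 0.4506 -0.1997  0.112 ]
post [ 0.3945 -0.1868  0.112 ]
post [ 0.4065 -0.1373  0.112 ]
```

Candidates in scene0: (347,220) has a collar standing well above the block with its shank showing, so it is the long pin. (398,243) is the plain bar, (447,262) is the short pin with its collar down on the block, and (402,195) is the red one. The enlarged crop confirms (347,220). The yoke hole is at about scene (216,174) and top (428,197). The two cameras disagree by about 1 cm, so I'll measure again with the wrist camera, starting at the yoke.

Emit:
move_arm:
  commands:
    - {"xyz": [39.2,-27.9,0],"spin": -66}
    - {"xyz": [39.2,-27.9,0],"spin": -66}
    - {"xyz": [39.2,-27.9,0],"spin": -66}
    - {"xyz": [39.2,-27.9,0],"spin": -66}
    - {"xyz": [39.2,-27.9,0],"spin": -66}
    - {"xyz": [39.2,-27.9,0],"spin": -66}
    - {"xyz": [39.2,-27.9,0],"spin": -66}
    - {"xyz": [39.2,-27.9,0],"spin": -66}
    - {"xyz": [39.2,-27.9,0],"spin": -66}
    - {"xyz": [39.2,-27.9,0],"spin": -66}
    - {"xyz": [39.2,-27.9,0],"spin": -66}
    - {"xyz": [39.2,-27.9,0],"spin": -66}
    - {"xyz": [39.2,-27.9,0],"spin": -66}

```text
time_s: 1.78
tool_pos: [0.4729, -0.1817, 0.2314]
tcp_rot: [[0.099, 0.995, 0.0], [0.995, -0.099, -0.0], [-0.0, 0.0, -1.0]]
ft_force: [0.0, 0.3, 1.1]
finger_gap: 1.0
```

```bash
python3 - <<'E'
from h import *
f=grab("wrist","w1"); s=r.observe(); print(s["time_s"],s["tool_pos"],s["tcp_rot"].round(3).tolist(),s["ft_force"])
print(proj(f,[.473,-.181,.112],True))
E
```

```text
1.825 [ 0.47297837 -0.18153497  0.23133901] [[0.099, 0.995, 0.0], [0.995, -0.099, -0.0], [-0.0, 0.0, -1.0]] [ 0.44437466 -0.21045735 -0.32303519]
(np.float64(312.65386349635156), np.float64(194.19941441572828))
```

View pics/w1.png

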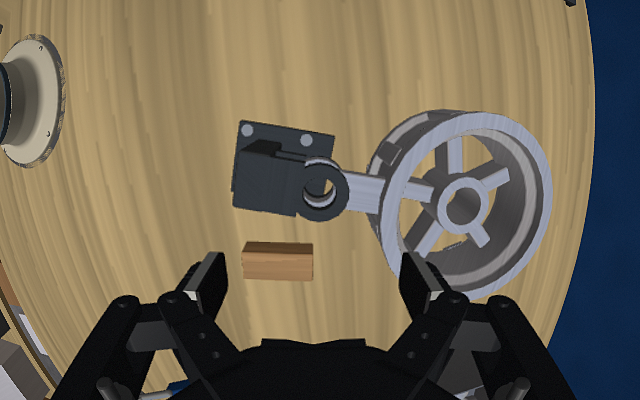

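```bash
python3 - <<'E'
from h import *
crop("w1",225,110,385,230,5,"c_w1")
E
```

```text
(no output)
```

View pics/c_w1.png

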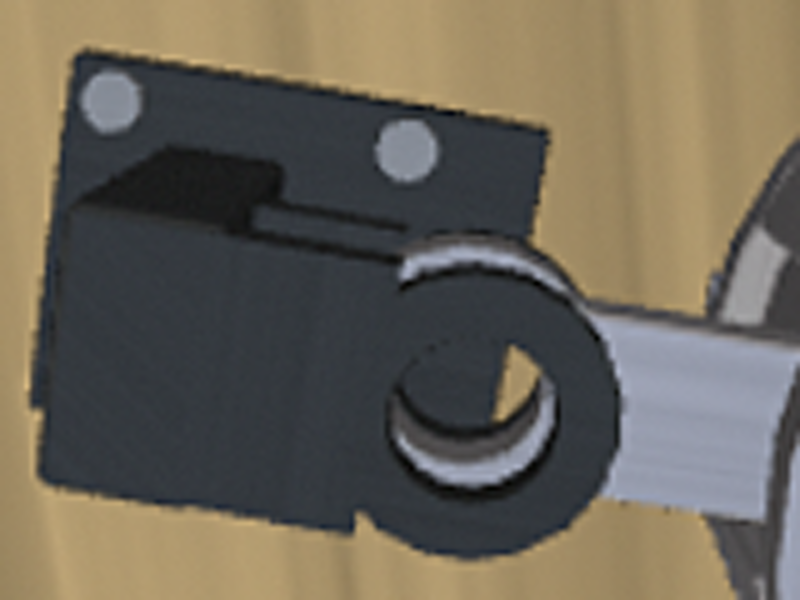

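```bash
python3 - <<'E'
from h import *
f=ld("w1"); print(onz(f,319.6,192.6,.112,True), proj(f,onz(f,319.6,192.6,.112,True),True))
E
```

```text
[ 0.47922107 -0.18015042  0.112     ] (np.float64(319.6), np.float64(192.6))
```

Emit:
move_arm:
  commands:
    - {"xyz": [28.2,4.0,0],"spin": 0}
    - {"xyz": [28.2,4.0,0],"spin": 0}
    - {"xyz": [28.2,4.0,0],"spin": 0}
    - {"xyz": [28.2,4.0,0],"spin": 0}
    - {"xyz": [28.2,4.0,0],"spin": 0}
    - {"xyz": [28.2,4.0,0],"spin": 0}
    - {"xyz": [28.2,4.0,0],"spin": 0}
    - {"xyz": [28.2,4.0,0],"spin": 0}

```text
time_s: 2.82
tool_pos: [0.5406, 0.0945, 0.2315]
tcp_rot: [[0.1, 0.995, 0.0], [0.995, -0.1, -0.0], [-0.0, 0.0, -1.0]]
ft_force: [0.0, -1.3, -0.5]
finger_gap: 1.003
```

```bash
python3 - <<'E'
from h import *
f=grab("wrist","w2"); s=r.observe(); print(s["time_s"],s["tool_pos"],s["tcp_rot"].round(3).tolist(),s["ft_force"])
print(proj(f,[.541,.095,.141],True),proj(f,[.541,.095,.091],True))
crop("w2",240,90,400,210,5,"c_w2")
E
```

```text
2.875 [0.54063211 0.09447236 0.23147326] [[0.1, 0.995, 0.0], [0.995, -0.1, -0.0], [-0.0, 0.0, -1.0]] [-0.35798492  0.2438772  -0.39299382]
(np.float64(312.98412175256266), np.float64(204.42904843217065)) (np.float64(312.9743450477092), np.float64(188.08762539095562))
```

View pics/w2.png

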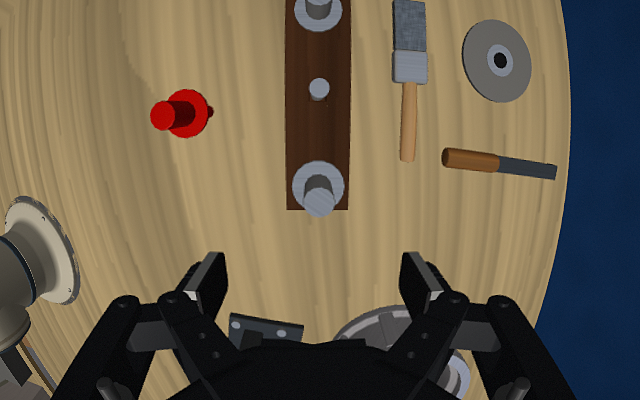

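View pics/c_w2.png

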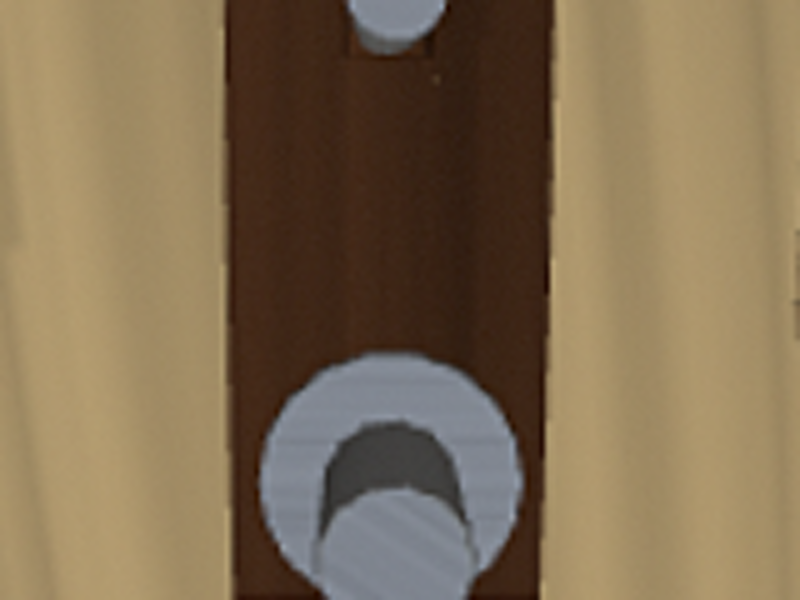

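```bash
python3 - <<'E'
from h import *
f=ld("w2"); s=r.observe()
for u,v,z in[(319,203.4,.141),(318.2,186.6,.091)]:
    p=onz(f,u,v,z,True); d=s["tcp_rot"].T@(p-s["tool_pos"]); print(p.round(4),(d*100).round(2))
f=ld("w1");p=onz(f,319.6,192.6,.112,True);print(p)
E
```

```text
[0.5458 0.0954 0.141 ] [0.14 0.5  9.05]
[0.5461 0.096  0.091 ] [ 0.2   0.52 14.05]
[ 0.47922107 -0.18015042  0.112     ]
```

Emit:
move_arm:
  commands:
    - {"xyz": [0.2,0.5,1],"spin": 0}
    - {"xyz": [0.2,0.5,4],"spin": 0}
    - {"xyz": [0.2,0.5,7],"spin": 0}
    - {"xyz": [0.2,0.5,10],"spin": 0}
    - {"xyz": [0.2,0.5,12],"spin": 0}
    - {"xyz": [0.2,0.5,13.0],"spin": 0}
    - {"xyz": [0.2,0.5,13.0],"spin": 0}
    - {"xyz": [0.2,0.5,13.0],"spin": 0}

```text
time_s: 3.88
tool_pos: [0.5465, 0.0973, 0.1026]
tcp_rot: [[0.098, 0.995, 0.002], [0.995, -0.098, 0.0], [0.0, 0.002, -1.0]]
ft_force: [0.4, 0.6, -0.6]
finger_gap: 1.006
```

```bash
python3 - <<'E'
from h import *
f=grab("wrist","w3"); s=r.observe(); print(s["time_s"],s["tool_pos"],s["ft_force"])
f=grab("scene","s3"); crop("s3",280,120,440,240,5,"c_s3")
E
```

```text
3.925 [0.54655997 0.0972867  0.10276637] [-0.43897051 -0.46274724 -0.6909175 ]
```

View pics/w3.png

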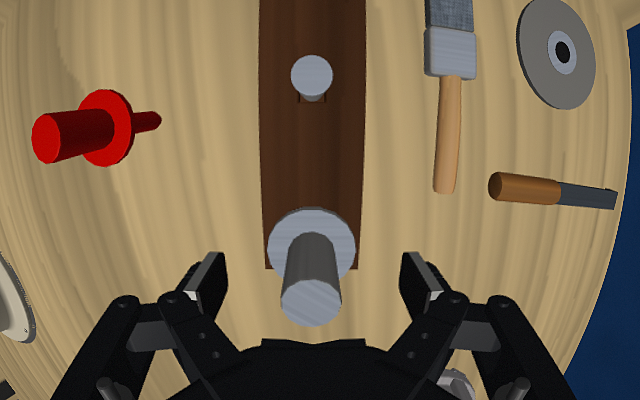

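View pics/c_s3.png

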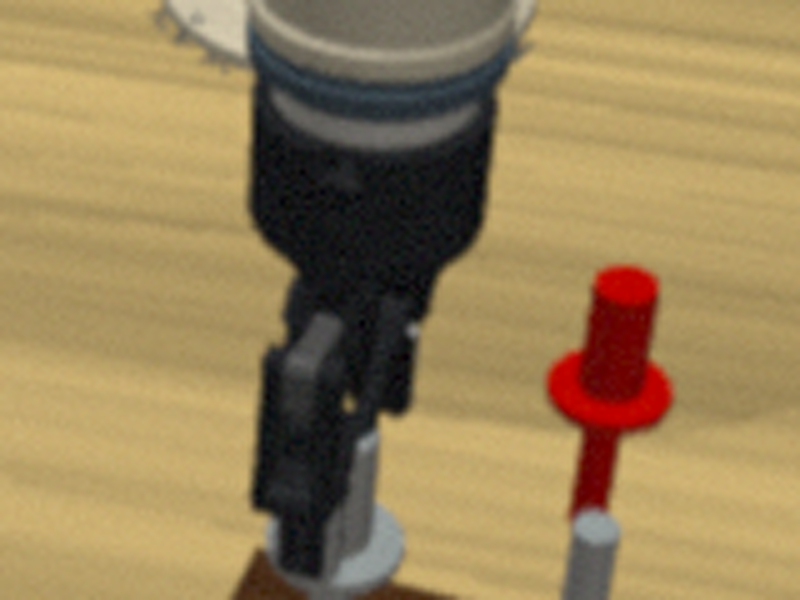

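```bash
python3 - <<'E'
from h import *
f=ld("w3"); s=r.observe()
for u,v,z in[(311,302,.141),(311.5,249,.091)]:
    p=onz(f,u,v,z,True); d=s["tcp_rot"].T@(p-s["tool_pos"]); print(p.round(4),(d*100).round(2))
E
```

```text
[0.546  0.0977 0.141 ] [ 0.04 -0.05 -3.83]
[0.5461 0.0976 0.091 ] [ 0.02 -0.05  1.17]
```

Emit:
move_arm:
  commands:
    - {"xyz": [0,0,0],"spin": 0}
    - {"xyz": [0,0,0],"spin": 0}
    - {"xyz": [0,0,0],"spin": 0}
    - {"xyz": [0,0,0],"spin": 0}
    - {"xyz": [0,0,0],"spin": 0}
    - {"xyz": [0,0,0],"spin": 0}
    - {"xyz": [0,0,0],"spin": 0}
    - {"xyz": [0,0,0],"spin": 0}
  grip: -1

```text
time_s: 4.97
tool_pos: [0.5458, 0.0972, 0.1015]
tcp_rot: [[0.098, 0.995, 0.0], [0.995, -0.098, 0.0], [0.0, 0.0, -1.0]]
ft_force: [-1.4, 0.2, 3.2]
finger_gap: 0.29
```

Emit:
move_arm:
  commands:
    - {"xyz": [0,0,-1],"spin": 0}
    - {"xyz": [0,0,-3],"spin": 0}
    - {"xyz": [0,0,-6],"spin": 0}
    - {"xyz": [0,0,-10],"spin": 0}
    - {"xyz": [0,0,-14],"spin": 0}
    - {"xyz": [0,0,-14],"spin": 0}
    - {"xyz": [0,0,-14],"spin": 0}

```text
time_s: 5.85
tool_pos: [0.5457, 0.0972, 0.2405]
tcp_rot: [[0.098, 0.995, -0.001], [0.995, -0.098, -0.0], [-0.0, -0.001, -1.0]]
ft_force: [-0.9, 0.3, -4.0]
finger_gap: 0.287
```

```bash
python3 - <<'E'
from h import *
f=grab("wrist","w4"); s=r.observe(); print(s["time_s"],s["tool_pos"],s["ft_force"],s["finger_gap"])
d=np.array([.4792,-.1801,.112])-s["tool_pos"]; print((s["tcp_rot"].T@d*100).round(2))
E
```

```text
5.9 [0.54531321 0.09711761 0.23948714] [-0.70548692  0.73145975 -3.97747713] 0.2858436418200424
[-28.23  -3.83  12.78]
```

View pics/w4.png

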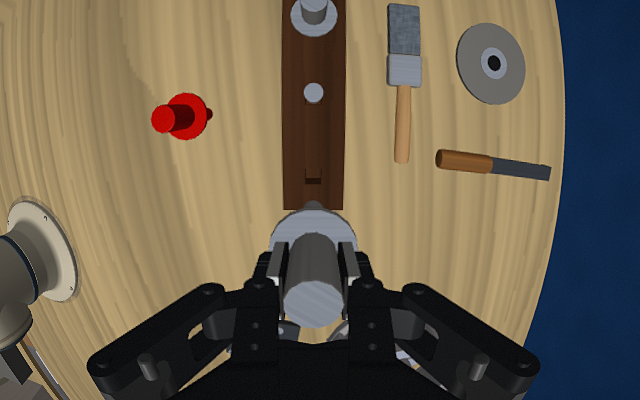

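Emit:
move_arm:
  commands:
    - {"xyz": [-5,-0.7,0],"spin": 0}
    - {"xyz": [-10,-1.4,0],"spin": 0}
    - {"xyz": [-15,-2,0],"spin": 0}
    - {"xyz": [-20,-2.6,0],"spin": 0}
    - {"xyz": [-25,-3.2,0],"spin": 0}
    - {"xyz": [-30,-3.8,0],"spin": 0}
    - {"xyz": [-33.2,-3.8,0],"spin": 0}
    - {"xyz": [-33.2,-3.8,0],"spin": 0}
    - {"xyz": [-33.2,-3.8,0],"spin": 0}

```text
time_s: 7.02
tool_pos: [0.4751, -0.2289, 0.2397]
tcp_rot: [[0.098, 0.995, -0.002], [0.995, -0.098, 0.002], [0.002, -0.002, -1.0]]
ft_force: [0.3, 0.7, -2.8]
finger_gap: 0.282
```

```bash
python3 - <<'E'
from h import *
f=grab("wrist","w5"); s=r.observe(); print(s["time_s"],s["tool_pos"],s["tcp_rot"].round(3).tolist(),s["ft_force"],s["finger_gap"])
np.savez("st5.npz",p=s["tool_pos"],R=s["tcp_rot"])
print(proj(f,[.4792,-.1801,.112],True))
crop("w5",220,90,420,240,4,"c_w5")
E
```

```text
7.075 [ 0.47537388 -0.22862501  0.24016501] [[0.097, 0.995, -0.002], [0.995, -0.097, 0.001], [0.001, -0.002, -1.0]] [-0.34056159 -0.24510178 -3.54617665] 0.2915226846698954
(np.float64(312.12198192862866), np.float64(138.5505798869981))
```

View pics/w5.png

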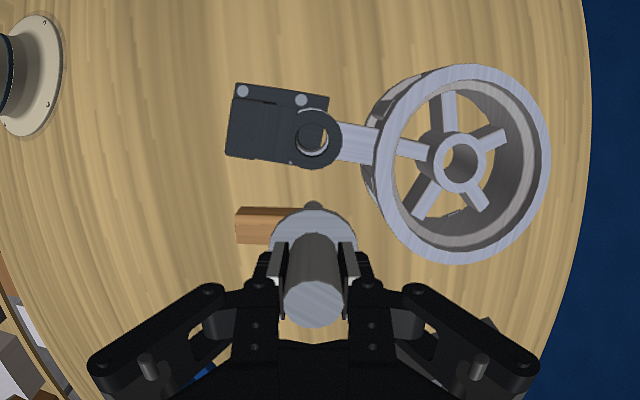

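View pics/c_w5.png

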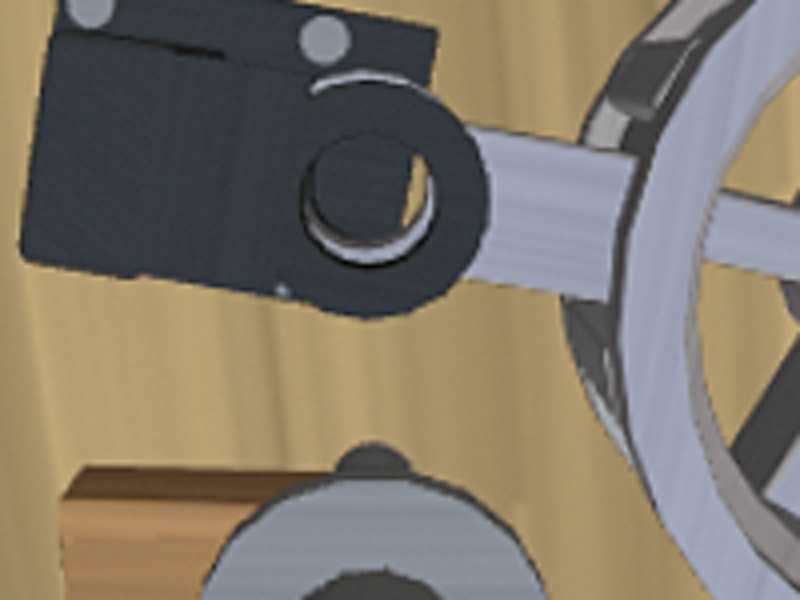

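```bash
python3 - <<'E'
from h import *
f=ld("w5"); st=np.load("st5.npz")
im=cv2.imread("pics/w5.png"); S=8;u0,v0=270,100
c=cv2.resize(im[v0:v0+75,u0:u0+95],None,fx=S,fy=S,interpolation=cv2.INTER_CUBIC)
p=onz(f,312,139.9,.112,True); print(p)
a=np.linspace(0,2*np.pi,80)
for z,col,rad in[(.112,(0,0,255),.015),(.112,(0,0,255),.027),(.1,(0,160,255),.015),(.095,(0,255,0),.015),(.079,(255,0,0),.015)]:
    pts=[proj(f,[p[0]+rad*np.cos(t),p[1]+rad*np.sin(t),z],True) for t in a]
    pts=[(int((x-u0+.5)*S),int((y-v0+.5)*S)) for x,y in pts]
    cv2.polylines(c,[np.array(pts)],True,col,1)
cv2.imwrite("pics/ov5.png",c)
for u,v,h in[(313.5,302,.0395)]:
    q=onz(f,u,v,st["p"][2]+h,True); print(((st["R"].T@(q-st["p"]))*100).round(2))
q=st["p"]+st["R"]@[0,0,.0105]; pts=[proj(f,q+st["R"]@[.025*np.cos(t),.025*np.sin(t),0],True) for t in a]
pts=np.array(pts);print(pts.min(0),pts.max(0))
d=np.array([p[0],p[1],.112])-st["p"]; print((st["R"].T@d*100).round(2))
E
```

```text
[ 0.47897654 -0.18127415  0.112     ]
[ 0.12  0.04 -3.95]
[267.42374432 206.94230097] [358.17572602 288.1425573 ]
[ 4.73 -0.08 12.82]
```

View pics/ov5.png

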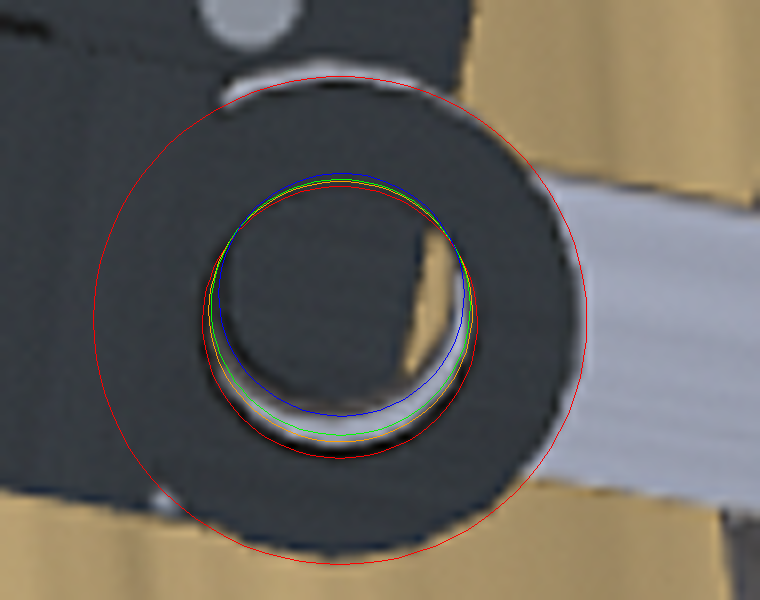

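Emit:
move_arm:
  commands:
    - {"xyz": [1.5,-0.1,0],"spin": 0}
    - {"xyz": [3,-0.1,0],"spin": 0}
    - {"xyz": [4.2,-0.1,0],"spin": 0}
    - {"xyz": [4.7,-0.1,0.5],"spin": 0}
    - {"xyz": [4.7,-0.1,1.5],"spin": 0}
    - {"xyz": [4.7,-0.1,2.2],"spin": 0}
    - {"xyz": [4.7,-0.1,2.2],"spin": 0}
    - {"xyz": [4.7,-0.1,2.2],"spin": 0}

```text
time_s: 8.07
tool_pos: [0.479, -0.1829, 0.2193]
tcp_rot: [[0.099, 0.995, -0.0], [0.995, -0.099, -0.0], [-0.0, -0.0, -1.0]]
ft_force: [0.0, 0.9, -3.9]
finger_gap: 0.286
```

```bash
python3 - <<'E'
from h import *
f=grab("scene","s6"); s=r.observe(); print(s["time_s"],s["tool_pos"],s["tcp_rot"].round(3).tolist(),s["ft_force"],s["finger_gap"])
g=grab("top","t6"); grab("wrist","w6")
d=np.array([.479,-.1813,.112])-s["tool_pos"]; print((s["tcp_rot"].T@d*100).round(2))
crop("s6",160,90,320,210,5,"c_s6"); crop("t6",370,130,490,220,6,"c_t6")
E
```

```text
8.125 [ 0.47912525 -0.18290969  0.21953822] [[0.098, 0.995, 0.0], [0.995, -0.098, -0.0], [-0.0, 0.0, -1.0]] [ 0.82773778  0.3297331  -2.98633346] 0.28893957502058154
[ 0.16 -0.03 10.75]
```

View pics/c_s6.png

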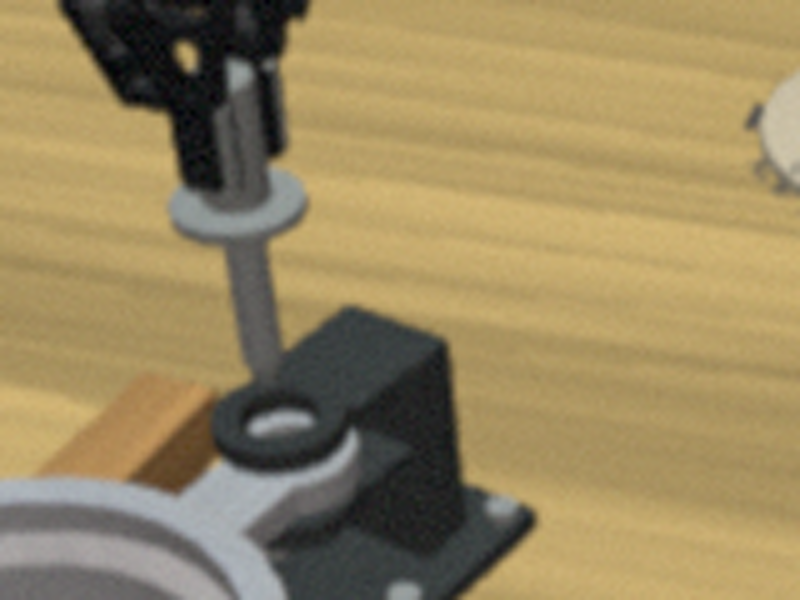

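View pics/c_t6.png

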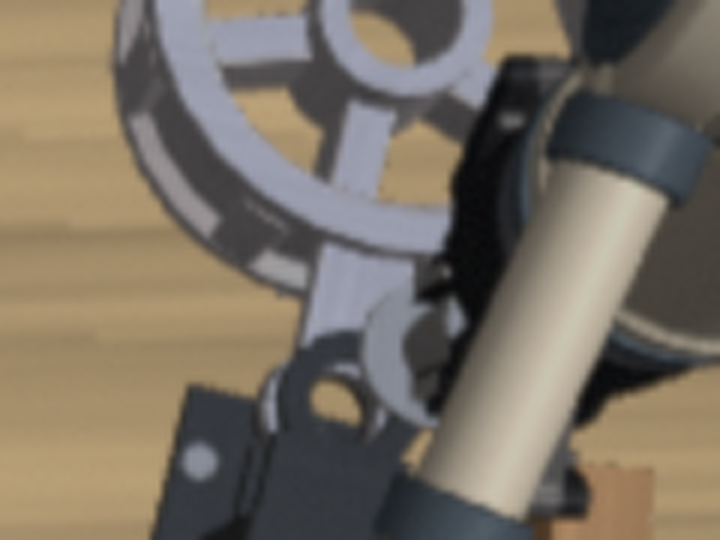

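View pics/w6.png

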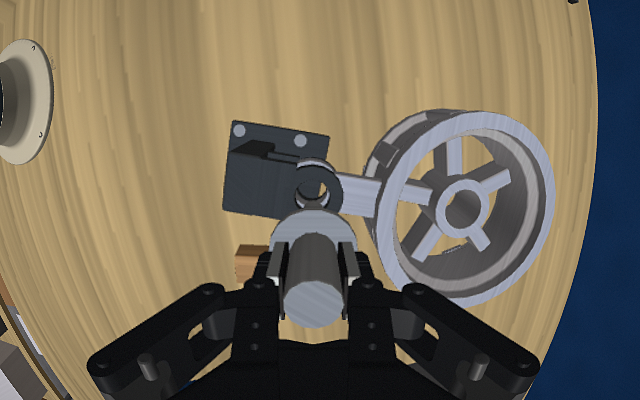

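```bash
python3 - <<'E'
from h import *
s=ld("s6"); st=r.observe(); print(st["tool_pos"])
tz=st["tool_pos"][2]-.0915; print("tipz",tz)
print("hole",onz(s,216.2,175,.112),"coll",onz(s,160+238/5,90+200/5,tz+.081))
# expected tip if in line with hole
h=onz(s,216.2,175,.112)
for dx in(0,): 
    print("pred tip px", [(np.array(proj(s,[h[0],h[1],z]))-[160,90])*5 for z in(tz,tz+.01)])
print("pred collar", (np.array(proj(s,[h[0],h[1],tz+.081]))-[160,90])*5)
crop("w6",270,140,370,220,8,"c_w6")
crop("s6",190,140,240,190,14,"c_s6b")
E
```

```text
[ 0.47920561 -0.18285575  0.21968905]
tipz 0.1281890461349817
hole [ 0.48903521 -0.17491531  0.112     ] coll [ 0.48387559 -0.18055483  0.20918905]
pred tip px [array([275.57936829, 391.19136285]), array([272.16665013, 369.9061407 ])]
pred collar [246.41603787 209.29882537]
```

View pics/c_w6.png

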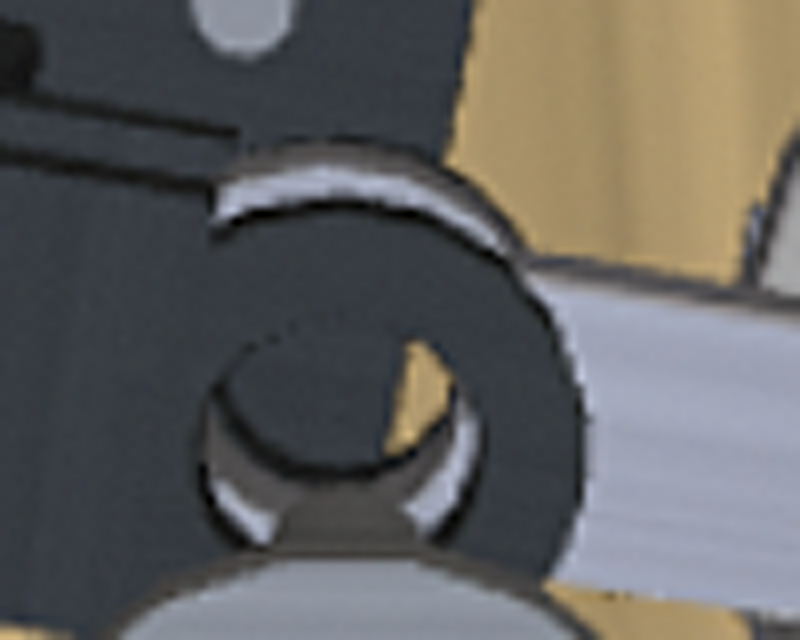

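View pics/c_s6b.png

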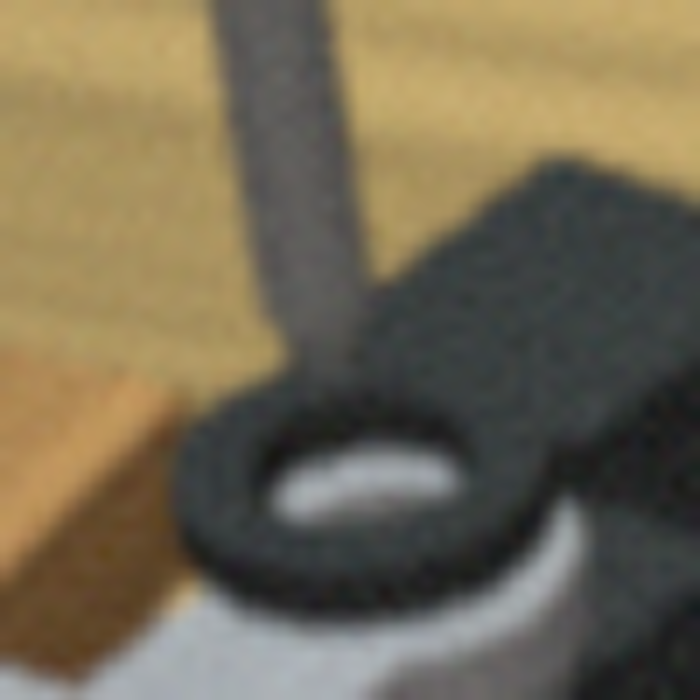

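Emit:
move_arm:
  commands:
    - {"xyz": [0.3,0,0],"spin": 0}
    - {"xyz": [0.3,0,0.5],"spin": 0}
    - {"xyz": [0.3,0,1.0],"spin": 0}
    - {"xyz": [0.3,0,1.5],"spin": 0}
    - {"xyz": [0.3,0,2.0],"spin": 0}
    - {"xyz": [0.3,0,2.4],"spin": 0}
    - {"xyz": [0.3,0,2.4],"spin": 0}

```text
time_s: 9.1
tool_pos: [0.4792, -0.1796, 0.1948]
tcp_rot: [[0.098, 0.995, -0.001], [0.995, -0.098, 0.0], [0.0, -0.001, -1.0]]
ft_force: [-0.1, 0.2, -3.8]
finger_gap: 0.287
```

```bash
python3 - <<'E'
from h import *
f=grab("scene","s7"); s=r.observe(); print(s["time_s"],s["tool_pos"],s["ft_force"],s["torque"],s["finger_gap"])
grab("wrist","w7")
crop("s7",180,120,260,200,9,"c_s7");crop("w7",250,120,370,210,6,"c_w7")
E
```

```text
9.15 [ 0.47931875 -0.17960918  0.1951145 ] [ 0.11085739  0.62745042 -3.1987398 ] [-0.02499181  0.00674763 -0.03275977] 0.2887395676663752
```

View pics/c_s7.png

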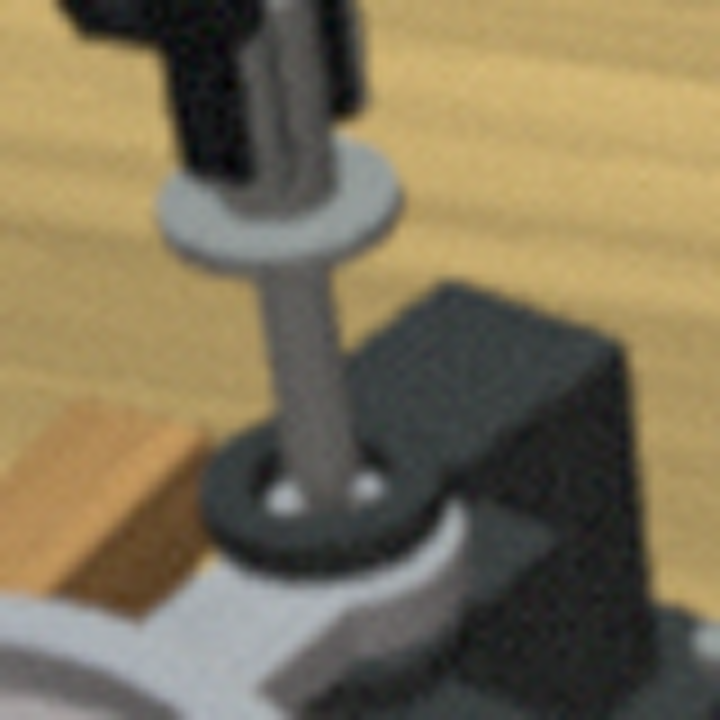

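View pics/c_w7.png

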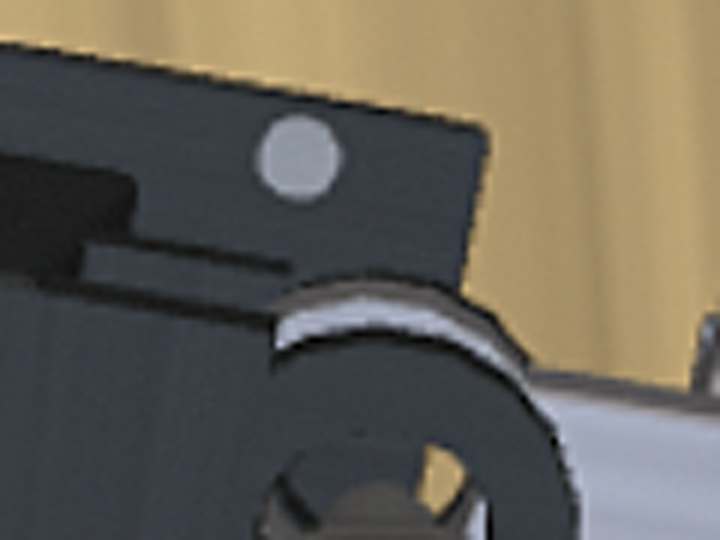

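Emit:
move_arm:
  commands:
    - {"xyz": [0.0,0,0.4],"spin": 0}
    - {"xyz": [0,0,0.8],"spin": 0}
    - {"xyz": [0,0,1.2],"spin": 0}
    - {"xyz": [0,0,1.6],"spin": 0}
    - {"xyz": [0,0,2.0],"spin": 0}
    - {"xyz": [0,0,2.0],"spin": 0}

```text
time_s: 9.95
tool_pos: [0.4792, -0.1795, 0.1747]
tcp_rot: [[0.098, 0.995, -0.001], [0.995, -0.098, 0.0], [0.0, -0.001, -1.0]]
ft_force: [-0.1, -0.1, -3.4]
finger_gap: 0.29
```

```bash
python3 - <<'E'
from h import *
f=grab("scene","s8"); s=r.observe(); print(s["time_s"],s["tool_pos"],s["ft_force"],s["torque"],s["finger_gap"])
grab("wrist","w8")
crop("s8",180,120,260,200,9,"c_s8")
E
```

```text
10.0 [ 0.47930842 -0.1795812   0.17506901] [-0.40386904  0.13000736 -3.32741944] [-0.04540733  0.01476879 -0.02489987] 0.291550150250903
```

View pics/c_s8.png

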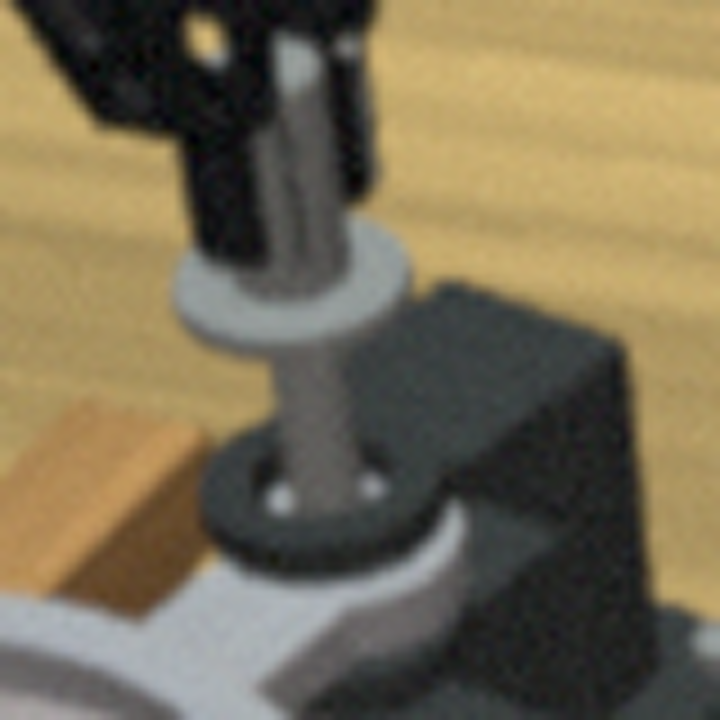

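The tip is inside the eye with no side force, so I'll keep lowering.

Emit:
move_arm:
  commands:
    - {"xyz": [0.0,0,0.4],"spin": 0}
    - {"xyz": [0,0,0.8],"spin": 0}
    - {"xyz": [0,0,1.2],"spin": 0}
    - {"xyz": [0,0,1.6],"spin": 0}
    - {"xyz": [0,0,2.0],"spin": 0}
    - {"xyz": [0,0,2.0],"spin": 0}

```text
time_s: 10.8
tool_pos: [0.4792, -0.1795, 0.1548]
tcp_rot: [[0.098, 0.995, -0.001], [0.995, -0.098, 0.0], [0.0, -0.001, -1.0]]
ft_force: [0.3, 0.1, -3.5]
finger_gap: 0.292
```

Emit:
move_arm:
  commands:
    - {"xyz": [0.0,0,0.4],"spin": 0}
    - {"xyz": [0,0,0.8],"spin": 0}
    - {"xyz": [0,0,1.2],"spin": 0}
    - {"xyz": [0,0,1.6],"spin": 0}
    - {"xyz": [0,0,1.9],"spin": 0}
    - {"xyz": [0,0,1.9],"spin": 0}

```text
time_s: 11.55
tool_pos: [0.4792, -0.1796, 0.1359]
tcp_rot: [[0.098, 0.995, -0.001], [0.995, -0.098, 0.0], [0.0, -0.001, -1.0]]
ft_force: [0.3, 0.2, -3.9]
finger_gap: 0.285
```

```bash
python3 - <<'E'
from h import *
f=grab("scene","s9"); s=r.observe(); print(s["time_s"],s["tool_pos"],s["ft_force"],s["torque"],s["finger_gap"])
grab("wrist","w9")
crop("s9",180,120,260,200,9,"c_s9")
E
```

```text
11.6 [ 0.47935873 -0.17961371  0.13617329] [-0.38690047  0.14281564 -3.01041379] [-0.02856258 -0.03420483 -0.03775078] 0.2893000079293718
```

View pics/c_s9.png

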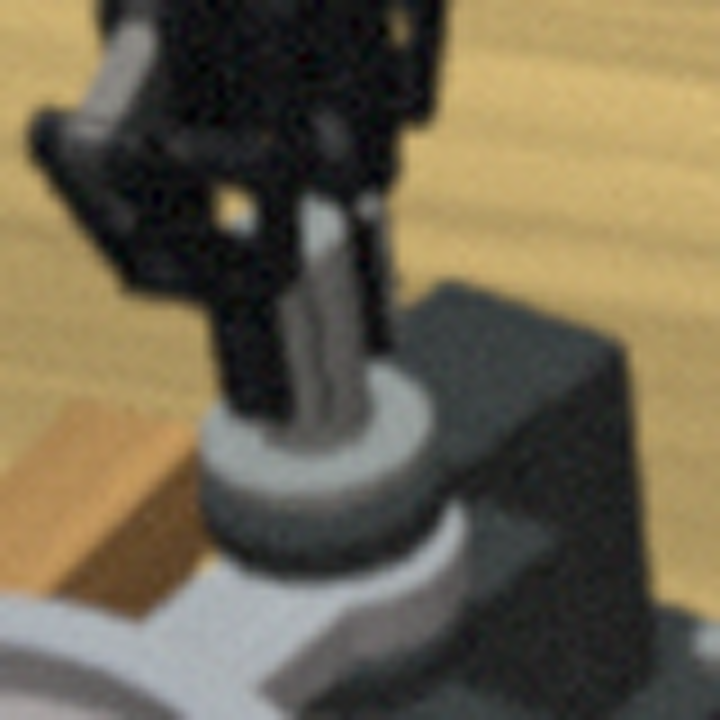

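View pics/w9.png

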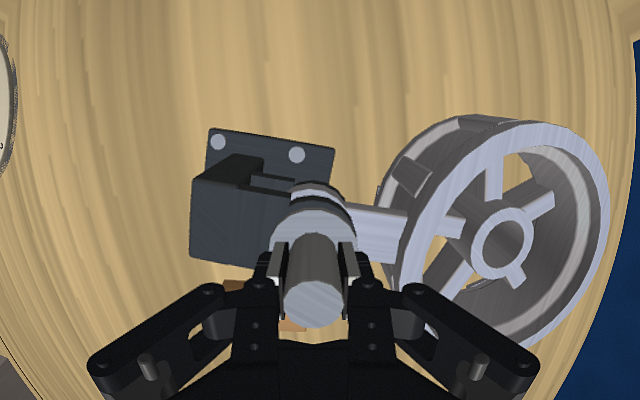

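Emit:
move_arm:
  commands:
    - {"xyz": [0.0,0,0.2],"spin": 0}
    - {"xyz": [0,0,0.4],"spin": 0}
    - {"xyz": [0,0,0.6],"spin": 0}
    - {"xyz": [0,0,0.6],"spin": 0}

```text
time_s: 12.15
tool_pos: [0.4793, -0.1796, 0.13]
tcp_rot: [[0.098, 0.995, -0.0], [0.995, -0.098, 0.0], [0.0, -0.0, -1.0]]
ft_force: [-0.3, 0.9, -3.3]
finger_gap: 0.288
```

Emit:
move_arm:
  commands:
    - {"xyz": [0.0,0,0.1],"spin": 0}
    - {"xyz": [0,0,0.1],"spin": 0}

```text
time_s: 12.4
tool_pos: [0.4794, -0.1796, 0.1292]
tcp_rot: [[0.098, 0.995, -0.0], [0.995, -0.098, 0.0], [0.0, -0.0, -1.0]]
ft_force: [1.4, -0.9, -2.3]
finger_gap: 0.289
```

Emit:
move_arm:
  commands:
    - {"xyz": [0.0,0,0.1],"spin": 0}
    - {"xyz": [0,0,0.1],"spin": 0}

```text
time_s: 12.65
tool_pos: [0.4795, -0.1797, 0.1286]
tcp_rot: [[0.098, 0.995, 0.0], [0.995, -0.098, -0.0], [-0.0, 0.0, -1.0]]
ft_force: [-0.8, -0.2, -1.5]
finger_gap: 0.288
```

Emit:
move_arm:
  commands:
    - {"xyz": [0.0,0,0.1],"spin": 0}
    - {"xyz": [0,0,0.1],"spin": 0}

```text
time_s: 12.9
tool_pos: [0.4795, -0.1797, 0.1285]
tcp_rot: [[0.098, 0.995, 0.001], [0.995, -0.098, -0.001], [-0.0, 0.001, -1.0]]
ft_force: [-4.1, 1.1, 5.1]
finger_gap: 0.29
```

The collar is on the ear: vertical force rose from -3.4 to +5 N and the tool stopped at z 0.1285, as predicted. Releasing.

Emit:
move_arm:
  commands:
    - {"xyz": [0,0,0],"spin": 0}
    - {"xyz": [0,0,0],"spin": 0}
    - {"xyz": [0,0,0],"spin": 0}
    - {"xyz": [0,0,0],"spin": 0}
    - {"xyz": [0,0,0],"spin": 0}
    - {"xyz": [0,0,0],"spin": 0}
  grip: 1

```text
time_s: 13.65
tool_pos: [0.4794, -0.1796, 0.1273]
tcp_rot: [[0.098, 0.995, 0.0], [0.995, -0.098, 0.0], [0.0, 0.0, -1.0]]
ft_force: [-0.3, 0.1, 0.2]
finger_gap: 0.998
```

```bash
python3 - <<'E'
from h import *
s=r.observe(); print(s["time_s"],s["tool_pos"],s["ft_force"],s["finger_gap"])
grab("wrist","w10")
E
```

```text
13.65 [ 0.47941377 -0.1796134   0.12726507] [-0.26008619  0.11923664  0.16909883] 0.9979839394775765
```

View pics/w10.png

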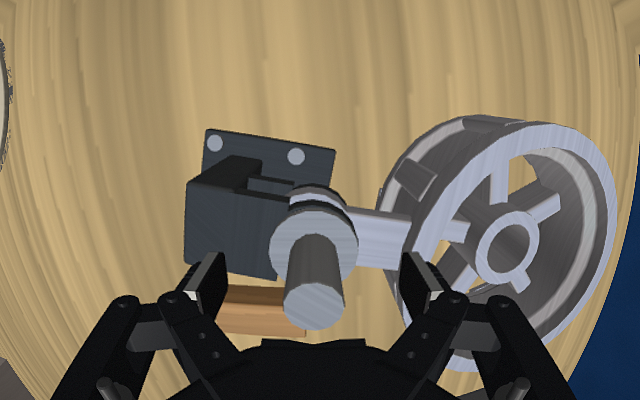

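The fingers are fully open and clear of the knob at (313,280), and the pin stands seated on the ear. Next I'll retreat straight up.

Emit:
move_arm:
  commands:
    - {"xyz": [0,0,-1],"spin": 0}
    - {"xyz": [0,0,-3],"spin": 0}
    - {"xyz": [0,0,-6],"spin": 0}
    - {"xyz": [0,0,-10],"spin": 0}
    - {"xyz": [0,0,-12],"spin": 0}
    - {"xyz": [0,0,-12],"spin": 0}
    - {"xyz": [0,0,-12],"spin": 0}

```text
time_s: 14.58
tool_pos: [0.4793, -0.1796, 0.2469]
tcp_rot: [[0.098, 0.995, -0.0], [0.995, -0.098, 0.0], [0.0, -0.001, -1.0]]
ft_force: [0.2, 0.5, -0.0]
finger_gap: 1.001
```

```bash
python3 - <<'E'
from h import *
s=r.observe(); print(s["time_s"],s["tool_pos"],s["ft_force"])
grab("scene","s11");f=grab("wrist","w11")
crop("s11",90,120,290,270,4,"c_s11");crop("w11",240,110,400,230,5,"c_w11")
E
```

```text
14.575 [ 0.47926875 -0.17957953  0.24687901] [ 0.23786704  0.54239573 -0.04052212]
```

View pics/c_s11.png

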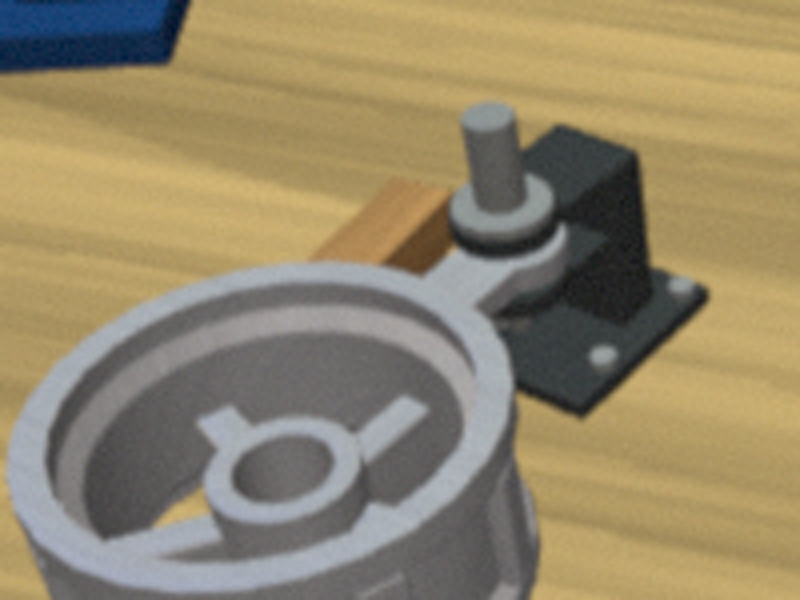

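View pics/c_w11.png

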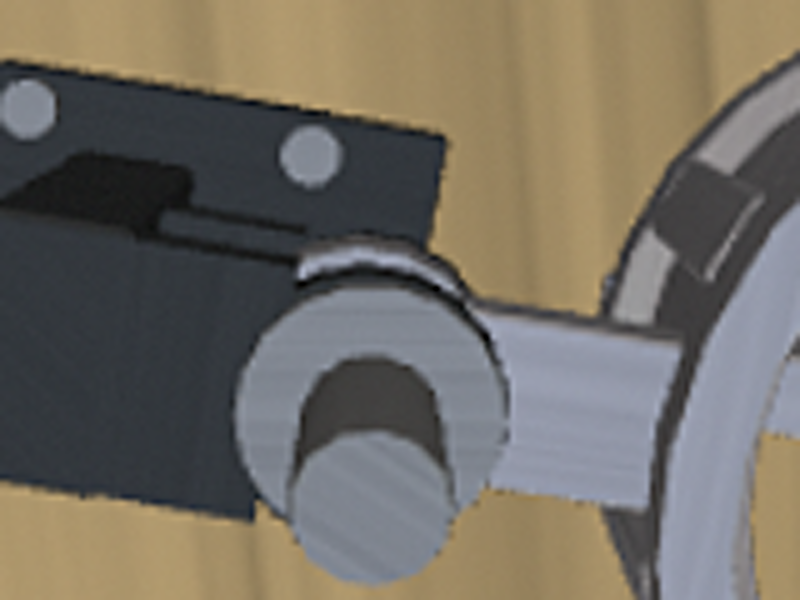

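The scene crop shows the pin upright, its collar flat on and concentric with the ear near scene (215,172). The casting hasn't visibly moved and the arm is clear, so I'm handing in.

```bash
python3 -c "
from plant import r
print(r.sign_off())"
```

```text
the job is handed in; nothing more can be done
None
```

The long collared pin is in place: it passes down through the upper ear, the casting's eye and the lower ear, with its collar resting on the upper ear. I lowered it in the grip all the way, released it, backed straight up and handed the job in at about 14.6 s. The hand-in gave no verdict.

**Last checks:**
- **Seating:** the collar touched at tool z 0.1285, the height predicted for home. The vertical force rose from about -3.4 to +5 N, then fell to zero after release.
- **Side force:** it stayed about 1 N or less while lowering and reached about 4 N at the final contact.
- **Final pictures:** the scene and wrist views show the pin upright with its collar flat and centred on the ear. The casting has not visibly moved, though I did not measure its eye again afterwards. The gripper is about 12 cm above its release height.

**Disagreement:** the scene camera placed the yoke hole and the pin up to about 15 mm in x from where the top and wrist cameras put them. I therefore relied on the wrist camera, plus pin-to-hole comparisons within single pictures. Those led to one 3 mm sideways correction before the pin went in.

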